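# Tighten the coffee grinder's lock ring with the two-pin spanner

### The arm

A 6-joint arm with a two-finger parallel gripper is mounted at the origin on the work surface. World frame = base frame: x ahead of the robot, y to its left, z up, the work surface at z = 0. Lengths are in m, angles in degrees, forces in N, time in s.
With the tool pointing down it reaches from about 0.4 to 0.825 m from the base axis. Payload 7 kg.
Tool frame: the origin (TCP) lies midway between the tips of the shut fingers; the grasp point (between the pads) lies r.tcp_to_grasp behind it (r.tcp_to_grasp is the distance from the TCP to the grasp point, in m); x points along the fingers, y is the direction in which the jaws open and shut, and the axes are right-handed (so a half turn about x gives the same grasp; the last joint's range is limited). The gripper opens to 88 mm and grips with 3 to 60 N. Pads are 19 mm wide; open, the fingers measure 130 mm over their backs; the gripper's body (78 mm by 193 mm) begins 47 mm behind the grasp point.
Start: joints at [83.543, 20.546, 0.682, 0, -70.136, -16.507], TCP at [0.263, 0.621, 0.227] pointing down, gripper open.
Joint ranges: [-176.03, 176.03], [-82.01, 121.73], [-58.28, 71.71], [-173.87, 95.51], [-174.79, -0.11], [-173.66, 173.66]. Speed limits (degrees/s): [136.94, 136.94, 172.46, 180, 180, 180].

### API

Orientations are given as [roll, pitch, yaw] about the fixed x, y, z axes, in that order (R = Rz(yaw) Ry(pitch) Rx(roll)).
In Python, from plant import r gives the robot as it stands.
- The arm moves only by the tool carry_out, never from a script. Its argument "moves" is a list of rows, each a list of 7 numbers: the shift along the world's x, y, z in mm, then the turn, a rotation vector about the world's x, y, z in rad, then the opening in per cent of the stroke, from 0 (shut) to 100 (fully open). In form: [[x, y, z, wx, wy, wz, claw], ...]. A call has 1 to 5 rows; each row is the pose to reach, as a shift and turn from the pose commanded when the call began; what a row does not reach only later rows make up. A row lasts 1/10 s, in which the tool goes at most 50 mm and 8.59 degrees, less where a joint would pass 70% of its speed; a pose out of reach is approached as far as the arm can. A call with a gripper value outside its range is refused whole. The fingers move at their own pace and stop on an object; "squeeze" is the grip in N (left out, the last holds). Time passes only in rows, so rows that repeat a pose let the fingers close. It gives the time, the measured TCP pose, the force and the opening at its end, in the units of the state.
- r.get_state(): the state, without advancing time (a new reading comes with each control period).
- r.capture(name): name is "side" or "top" or "wrist"; returns the picture (480x640x3 uint8, blue, green, red); there is no depth.
- r.camera_params(name): a dict with "K" (3x3 intrinsics, pixels), "rvec" (rotation vector, rad) and "tvec" (3), from world to camera coordinates, as OpenCV has them. Camera axes: x right, y down, z forward; pixel columns grow to the right and rows downward; lengths in m; the calibration is good to about 2 mm. The wrist camera is an equidistant fisheye: a pixel r from the principal point sees the ray r / f radians off the axis. A picture is of the moment at which its call begins: read the wrist's pose just before it. camera_params takes no time and is no camera call; for the wrist camera it gives the pose at the moment of the call.
- r.close_job(): hands the job in, once; it reports no verdict.
The state is a dict: "time_s": time; "joints": joint angles; "qd": joint speeds; "joint_torque": joint torques, N m; "tcp_pos": TCP position; "eef_rot": TCP orientation; "contact_force": force on the tool from outside, world axes, zero at the start; "moment": the same for the moment, N m; "gripper_width": finger opening in m.
Only numpy, scipy, OpenCV 4.12 (cv2) and the standard library are available. Lean on these libraries where they do the work, as an engineer would, in place of code of your own. Each camera call takes 0.05 s, during which the arm holds its last target. There are 200 camera calls.

### The job

The coffee grinder's burr has been put back and its brass lock ring is still loose. Pick the two-pin spanner off the yellow tray, let its pins find the ring's two holes without leaning on them, turn the ring clockwise until it is fully home and nipped firmly tight but not forced, then lift the spanner out and stand it gently upright on the tray again. Leave the hopper, mug, jar and kettle where they are.

Things in the scene. Friction and masses are not known exactly. Their poses are not given: they have to be found in the camera images.
- spanner_grip (a point): Centre of the red wing grip of the two-pin spanner (160 g, 79 mm tall, standing upright on the tray). z is the spanner's axis, up. The wing is a flat blade 46 mm along x, 12 mm thick along y, 38 mm tall (19 mm above and below this point): grip it across y. Below it a 16 mm stem, then a cross-bar 59 mm long along x, 16 mm wide, its top 38 mm and underside 48 mm below this point.
- spanner_pins (a point): Midway between the ends of the spanner's two pins, on its axis, 55 mm below the wing's centre; axes as spanner_grip. The pins are round, 6 mm in diameter with bevelled ends, 7 mm long, at x = +22 and -22 mm, and hang from the cross-bar.
- spanner_foot (a point): Centre of the spanner's foot, on its axis 60 mm below the wing's centre; axes as spanner_grip. The foot is the end of a round centring spigot between the pins, 28 mm in diameter with a bevelled end, reaching 5 mm past the pin ends. The spanner stands on it.
- throat (a point): Centre of the mouth of the round black throat on top of the coffee grinder, 180 mm above the worktop; z up, x from the grinder's front (grounds bin) to its back. Throat bore 60 mm or more, outside 90 mm. The grinder is a heavy cream machine that stands firm, 185 mm deep, 135 mm wide, 152 mm tall to its top plate; the throat's axis is 5 mm nearer the front than the middle.
- ring_face (a point): Centre of the upper face of the brass lock ring, 10 mm below the throat's mouth; axes as throat. Ring 61 mm across, 8 mm thick, bore 30 mm (free below), two round holes 8 mm wide, 44 mm apart across the centre. Their line is NOT measured: at the start within 0.4 rad either side of x, so feel for it. Foot 5 mm below this face: pins on the face; 12 mm below: pins fully in the holes.
- ring (a joint): Turn of the lock ring, rad, growing clockwise seen from above. Starts 0.1 to 0.4 (loose); firm stop at 0.75 (home). It turns stiffly at 0.2 N m, stays where left, is not dragged by pins sliding on it under 10 N, and keeps its height. Nipped tight: 0.5 to 0.9 N m put on at the stop (pins 11 to 20 N each). All pushes of the spanner on the ring, added up, must stay under 50 N (a stiff stop: creep up on it).
- tray: Yellow tray fixed on the worktop, 300 mm along x, 200 mm along y, rim 18 mm tall, origin under its centre at worktop level. Its flat floor is 4 mm above the worktop, within walls 4 mm thick. At the start the spanner stands towards its -x end, the hopper towards its +x end. Set the spanner on it gently (under 60 N).
- hopper: Tinted open bean hopper standing on the tray, 85 mm tall, 108 mm across the mouth; origin under its centre. Leave it where it is.
- mug: Green enamel mug, 84 mm across, 85 mm tall; origin under its centre. Leave it where it is.
- jar: Glass sugar jar with a clip latch, 104 mm across, 133 mm tall; origin under its centre. Leave it where it is.
- kettle: Brushed steel kettle, 160 mm across, 214 mm tall, handle on its +y side reaching 136 mm from the axis; origin under its centre. Leave it where it is.

How it is judged:
By the outcome, as a careful person would: the job done as asked, in the order asked, and still so for the second after the job is handed in, with the robot touching nothing.
It also fails if it takes over 64 s, if anything falls off the work surface, if the arm or the gripper's body presses on something with over 40 N, if the wrist force passes 120 N, or if a joint passes its speed limit or range.

## Working session

There is one attempt and no reset: what is moved stays moved. The work goes in short steps, Python scripts to look and compute and a tool call to move; the robot and the scene stay as the last step left them, time stands still between calls to the robot, and variables do not carry over. Pictures are saved under pics/ and viewed, about 8 in all and at most 12, crops included, and the job is handed in when it is done.

Besides the shell and the picture viewer there is one more tool, called after ">>>" as a command line: name --pt "numbers of a row" for each row, then --argument value for the rest. carry_out: Moves the arm, as the interface text tells. Its arguments: {"type":"object","properties":{"moves":{"type":"array"},"squeeze":{"type":"number"}},"required":["moves"]}

```bash
mkdir -p pics; ls
python3 - <<'E'
from plant import r
import cv2,numpy as np
for n in("side","top","wrist"):
    p=r.camera_params(n);im=r.capture(n);cv2.imwrite(f"pics/{n}0.png",im)
    print(n,p)
print(r.get_state(),r.tcp_to_grasp)
E
```

```text
pics
side {'K': array([[434.37868675,   0.        , 324.95775794],
       [  0.        , 434.37868675, 238.4361843 ],
       [  0.        ,   0.        ,   1.        ]]), 'rvec': array([ 2.2830162 , -0.44189667,  0.17818979]), 'tvec': array([-0.44700504,  0.24082521,  1.08750354])}
top {'K': array([[591.59983597,   0.        , 327.88294723],
       [  0.        , 591.59983597, 235.60022357],
       [  0.        ,   0.        ,   1.        ]]), 'rvec': array([ 2.11406198, -2.10115643,  0.23371036]), 'tvec': array([0.02828295, 0.52190784, 1.57820232])}
wrist {'K': array([[371.64829954,   0.        , 317.50714219],
       [  0.        , 371.64829954, 238.82210191],
       [  0.        ,   0.        ,   1.        ]]), 'rvec': array([-1.63283035,  2.46736268,  0.36059068]), 'tvec': array([ 0.6740418 , -0.03467407,  0.38921673])}
{'time_s': 0.15, 'joints': array([ 8.35431110e+01,  2.05805891e+01,  6.47200552e-01, -1.36856802e-02,
       -7.01363864e+01, -1.65070622e+01]), 'qd': array([-0.01977629, -0.07440043,  0.20452564,  0.00871682,  0.00783245,
        0.01851039]), 'joint_torque': array([-8.14570976e-04, -5.83275425e+01,  2.93289703e+01,  7.00122491e+00,
        8.81008134e-03, -1.04490634e-04]), 'tcp_pos': array([0.26323825, 0.62116428, 0.22586736]), 'eef_rot': array([  96.05973649,   89.92904835, -106.90887267]), 'contact_force': array([-0.07690778, -0.13176089,  0.24736085]), 'moment': array([ 0.01076297,  0.01447397, -0.0291063 ]), 'gripper_width': 0.08734601064419854} 0.0188
```

View pics/top0.png

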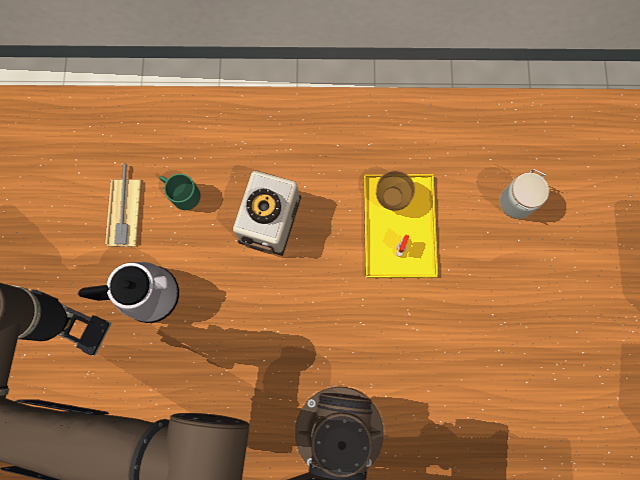

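View pics/side0.png

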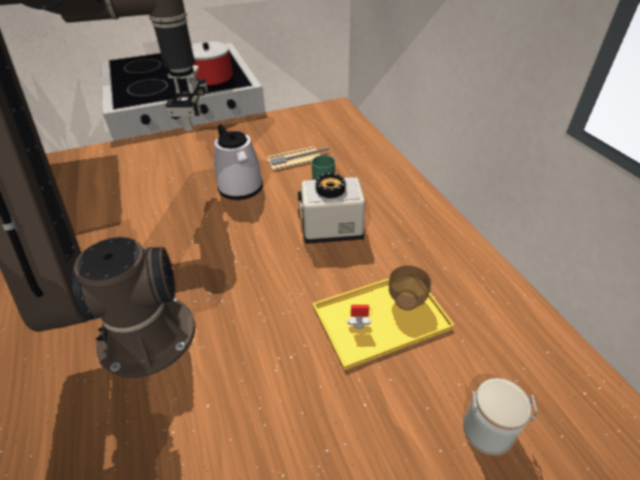

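The top view shows the grinder's throat at about (264,205), the red wing at (404,243), the hopper at (395,190), the kettle at (140,290), the mug at (182,190) and the jar at (525,195). The side view agrees with this layout, with the red wing at (360,311) and the throat at (331,185).

```bash
cat > h.py <<'E'
import cv2,numpy as np
from plant import r
from scipy.spatial.transform import Rotation as Ro
def ray(n,uv,p=None):
    p=p or r.camera_params(n);R=cv2.Rodrigues(np.array(p["rvec"]))[0];K=p["K"]
    x=(np.array(uv,float)-K[:2,2])/K[0,0]
    if n=="wrist":
        t=np.linalg.norm(x);d=np.r_[x/max(t,1e-9)*np.sin(t),np.cos(t)]
    else: d=np.r_[x,1]
    d=R.T@d; return -R.T@p["tvec"],d/np.linalg.norm(d)
def plane(n,uv,z,p=None):
    o,d=ray(n,uv,p);return o+d*(z-o[2])/d[2]
def tri(rs):
    A=sum(np.eye(3)-np.outer(d,d) for o,d in rs);b=sum((np.eye(3)-np.outer(d,d))@o for o,d in rs)
    return np.linalg.solve(A,b)
def mask(im,lo,hi):
    return cv2.inRange(cv2.cvtColor(im,cv2.COLOR_BGR2HSV),np.array(lo),np.array(hi))
def red(im): return mask(im,(0,190,90),(5,255,255))|mask(im,(174,190,90),(180,255,255))
def big(m,box=None):
    if box: k=np.zeros_like(m);x0,y0,x1,y1=box;k[y0:y1,x0:x1]=m[y0:y1,x0:x1];m=k
    return max(cv2.findContours(m,cv2.RETR_EXTERNAL,cv2.CHAIN_APPROX_NONE)[0],key=cv2.contourArea)
def st():
    s=r.get_state();R=Ro.from_euler('xyz',s["eef_rot"],degrees=True).as_matrix()
    return s,R
E
python3 - <<'E'
from h import *
t=cv2.imread("pics/top0.png");s=cv2.imread("pics/side0.png")
c=big(red(t),(380,220,430,265));b=cv2.minAreaRect(c);print("red top",b,cv2.boxPoints(b).tolist())
for p in cv2.boxPoints(b): print(plane("top",p,.083).round(4))
c2=big(red(s),(330,290,390,340));b2=cv2.minAreaRect(c2);print("red side",b2)
print("tri red",tri([ray("top",b[0]),ray("side",b2[0])]))
print("grip?",plane("top",b[0],.064))
g=mask(t,(12,110,110),(28,255,255));
cg=big(g,(240,180,290,230));e=cv2.fitEllipse(cv2.convexHull(cg));print("ring",e,plane("top",e[0],.17))
k=mask(t,(0,0,0),(180,255,70));ck=big(k,(240,180,285,224));e=cv2.fitEllipse(cv2.convexHull(ck));print("throat",e,plane("top",e[0],.18))
y=mask(t,(22,150,100),(34,255,255));cy=big(y,(350,160,450,290));b=cv2.minAreaRect(cy)
for p in cv2.boxPoints(b): print("tray",p,plane("top",p,.018).round(4))
w=mask(t,(0,0,150),(180,60,255));cw=big(w,(230,165,305,260));b=cv2.minAreaRect(cw);print(b)
for p in cv2.boxPoints(b): print("plate",plane("top",p,.152).round(4))
a=cv2.resize(t[215:275,365:440],None,fx=5.3,fy=5.3,interpolation=2);d=cv2.resize(t[165:260,225:305],None,fx=5,fy=5,interpolation=2)
H=480;o=np.zeros((H,800,3),np.uint8);o[:a.shape[0],:397]=a[:, :397];o[:475,400:800]=d[:475,:400];cv2.imwrite("pics/z1.png",o)
E
```

```text
red top ((403.6206970214844, 242.9482879638672), (3.713906764984131, 16.526885986328125), 21.801410675048828) [[398.82757568359375, 249.93104553222656], [404.96551513671875, 234.5862274169922], [408.413818359375, 235.9655303955078], [402.27587890625, 251.3103485107422]]
[ 0.4775 -0.1606  0.083 ]
[ 0.5202 -0.1782  0.083 ]
[ 0.5164 -0.1875  0.083 ]
[ 0.4738 -0.1699  0.083 ]
red side ((359.5, 310.5), (9.0, 15.0), 90.0)
tri red [ 0.50128846 -0.17661034  0.0646627 ]
grip? [ 0.50087616 -0.17658101  0.064     ]
ring ((263.1667175292969, 204.68736267089844), (21.324981689453125, 23.829105377197266), 70.44686126708984) [0.57785328 0.20031482 0.17      ]
throat ((263.4226379394531, 205.9400177001953), (33.70638656616211, 34.62495040893555), 149.2411346435547) [0.5717497  0.19844418 0.18      ]
tray [363.2731  175.01654] [ 0.7109 -0.0701  0.018 ]
tray [434.96335 173.3872 ] [ 0.7173 -0.2782  0.018 ]
tray [437.31387 276.81107] [ 0.4146 -0.2747  0.018 ]
tray [365.62363 278.4404 ] [ 0.4087 -0.0745  0.018 ]
((264.1998291015625, 206.5863037109375), (47.689598083496094, 66.22834014892578), 17.650123596191406)
plate [0.5116 0.2828 0.152 ]
plate [0.6845 0.2364 0.152 ]
plate [0.645  0.1145 0.152 ]
plate [0.4739 0.1636 0.152 ]
```

View pics/z1.png

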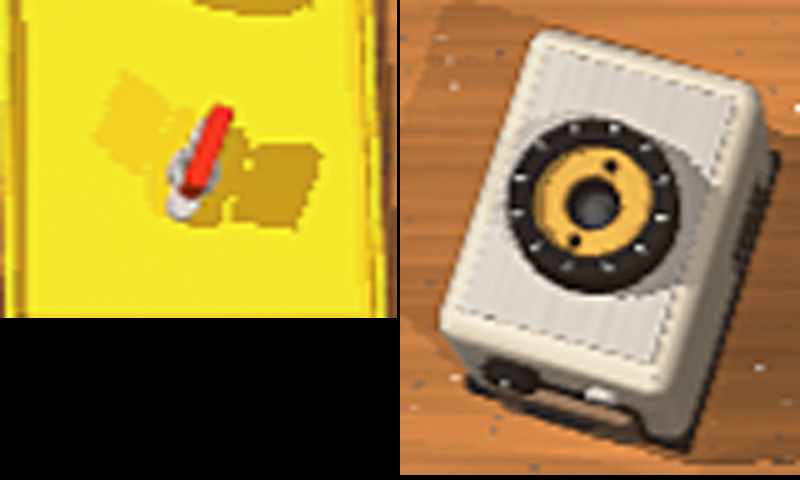

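The crop shows the wing on a yaw of about −22° and the ring's holes at top-view pixels of about (267,198) and (260,213), so the hole line is near −26° in the world. I'll work out the turns needed and then look with the wrist camera over the grinder.

Run:
```python
from h import *
s,R=st();print(R.round(3))
y=R[:,1];print("jaw yaw",np.degrees(np.arctan2(y[1],y[0])))
p=r.camera_params("wrist");Rw=cv2.Rodrigues(p["rvec"])[0];c=-Rw.T@p["tvec"];print("cam",c,"in tool",R.T@(c-s["tcp_pos"]),"cam axes in tool\n",(R.T@Rw.T).round(2))
a=plane("top",(267,198.2),.17);b=plane("top",(259.8,213),.17);print(a,b,(a+b)/2,np.linalg.norm(a-b),np.degrees(np.arctan2(*(a-b)[1::-1])))
for n,uv,z in(("kettle",(130,285),.214),("mug",(182,188),.085),("jar",(530,190),.133),("hopper",(396,187),.089)): print(n,plane("top",uv,z))
```

```text
[[-0.    -0.39  -0.921]
 [-0.001 -0.921  0.39 ]
 [-1.     0.001 -0.   ]]
jaw yaw -112.9686137717859
cam [0.33572133 0.59019936 0.38226052] in tool [-0.15638246  0.00041773 -0.07884032] cam axes in tool
 [[ 0.   -0.29  0.96]
 [ 1.   -0.   -0.  ]
 [ 0.    0.96  0.29]]
[0.59542199 0.19085131 0.17      ] [0.55549511 0.20837367 0.17      ] [0.57545855 0.19961249 0.17      ] 0.04360262115021128 -23.6948008303332
kettle [0.36014802 0.51478341 0.214     ]
mug [0.64757326 0.43529184 0.085     ]
jar [ 0.63369111 -0.50964558  0.133     ]
hopper [ 0.6532649  -0.15566985  0.089     ]
```

>>> carry_out --pt "0 0 40 0 0 0 100" --pt "10 -10 70 0 0 0 100" --pt "38 -48 70 0 0 0 100" --pt "66 -86 70 0 0 0 100" --pt "94 -125 70 0 0 0 100"

```text
time_s: 0.65
tcp_pos: [0.3578, 0.4952, 0.2964]
eef_rot: [57.6, 90.0, -145.3]
contact_force: [1.8, -0.0, 0.1]
gripper_width: 0.0875
```

>>> carry_out --pt "28 -38 0 0 0 0 100" --pt "56 -77 0 0 0 0 100" --pt "84 -115 0 0 0 0 100" --pt "112 -153 0 0 0 0 100" --pt "140 -190 0 0 0 0 100"

```text
time_s: 1.15
tcp_pos: [0.498, 0.3047, 0.2966]
eef_rot: [-49.4, 90.0, 107.7]
contact_force: [1.2, 0.2, 0.1]
gripper_width: 0.0879
```

>>> carry_out --pt "28 -38 0 0 0 0 100" --pt "56 -77 0 0 0 0 100" --pt "76 -106 0 0 0 0 100" --pt "76 -106 0 0 0 0 100" --pt "76 -106 0 0 0 0 100"

```text
time_s: 1.65
tcp_pos: [0.5736, 0.1995, 0.2961]
eef_rot: [42.2, 90.0, -160.9]
contact_force: [-0.6, -0.0, 0.3]
gripper_width: 0.0873
```

Run:
```python
from h import *
import pickle
s,R=st();print(s["tcp_pos"],s["joints"],s["contact_force"])
p=r.camera_params("wrist");im=r.capture("wrist");cv2.imwrite("pics/w1.png",im);pickle.dump(p,open("w1.pkl","wb"))
im=cv2.imread("pics/w1.png")
g=mask(im,(12,110,90),(28,255,255))
c=big(g);print(cv2.contourArea(c),cv2.fitEllipse(cv2.convexHull(c)))
```

```text
[0.57357716 0.19954701 0.29605969] [ 3.75832613e+01  1.21751623e+01 -1.89632496e+00 -1.59390166e-02
 -7.59748924e+01  2.93314199e+01] [-0.58480272 -0.01471865  0.25302869]
185869.5 ((359.38916015625, 153.072021484375), (348.6615295410156, 1094.4901123046875), 88.35369873046875)
```

View pics/w1.png

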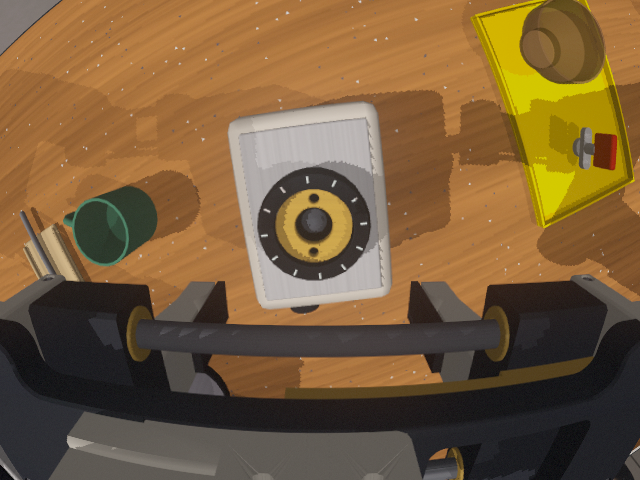

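The wrist view shows the ring at about (314,225) with holes at about (314,198) and (313,252). The throat is at (314,224), and the spanner is on the tray at (598,150). Next I'll refine these.

Run:
```python
from h import *
import pickle
p=pickle.load(open("w1.pkl","rb"));im=cv2.imread("pics/w1.png")
P=lambda uv,z:plane("wrist",uv,z,p)
g=mask(im,(12,90,90),(28,255,255));k=np.zeros_like(g);cv2.circle(k,(314,224),45,255,-1);g&=k
def cen(c,z):
    q=np.array([P(x,z)[:2] for x in c[:,0].astype(float)]); return q
c=big(g);q=cen(c,.17);e=cv2.minEnclosingCircle((q*1000).astype(np.float32));print("ring circ mm",e,cv2.fitEllipse((q*1000).astype(np.float32)))
th=mask(im,(0,0,0),(180,255,85));k[:]=0;cv2.circle(k,(314,224),68,255,-1);th&=k
c=big(cv2.morphologyEx(th,cv2.MORPH_OPEN,np.ones((5,5))));q=cen(cv2.convexHull(c),.18);print("throat",cv2.fitEllipse((q*1000).astype(np.float32)))
gr=cv2.cvtColor(im,cv2.COLOR_BGR2GRAY)
H=[]
for u,v in((314,198),(313,252)):
    w=gr[v-8:v+9,u-8:u+9].astype(float);m=(w<75);ys,xs=np.nonzero(m);uv=(u-8+xs.mean(),v-8+ys.mean());H.append(P(uv,.17));print(uv,m.sum(),H[-1])
d=H[0]-H[1];print("mid",(H[0]+H[1])/2,np.linalg.norm(d),"yaw",np.degrees(np.arctan2(d[1],d[0])))
w=mask(im,(0,0,120),(180,50,255));k[:]=0;k[95:312,220:400]=255
b=cv2.minAreaRect(cv2.convexHull(big(w&k)));bp=[P(x,.152) for x in cv2.boxPoints(b)]
for i in range(4): d=bp[i]-bp[i-1];print("plate",np.linalg.norm(d),np.degrees(np.arctan2(d[1],d[0])))
# spanner
rd=red(im);k[:]=0;k[120:180,570:630]=255
c=big(rd&k);print("red",cv2.minAreaRect(c),P(cv2.minAreaRect(c)[0],.064))
```

```text
ring circ mm ((579.0242919921875, 200.3175506591797), 30.649009704589844) ((578.9472045898438, 200.2935791015625), (59.143211364746094, 60.58246612548828), 151.9005126953125)
throat ((581.5053100585938, 199.01617431640625), (85.3077163696289, 88.49752044677734), 61.60142517089844)
(np.float64(313.89830508474574), np.float64(197.66101694915255)) 59 [0.59963338 0.19110917 0.17      ]
(np.float64(313.35), np.float64(250.775)) 40 [0.5601792  0.20855071 0.17      ]
mid [0.57990629 0.19982994 0.17      ] 0.04313745545721636 yaw -23.84882863881883
plate 0.1740902504320442 -18.916161483105213
plate 0.1214990845489557 -106.31058894288904
plate 0.17119295810931662 166.54809349939785
plate 0.13798223146916475 74.90629994478255
red ((613.2207641601562, 152.40863037109375), (4.4885640144348145, 33.129878997802734), 4.085616588592529) [ 0.49519711 -0.19035561  0.064     ]
```

The ring centre comes out at about (0.578,0.200) and the hole line at −23.8°. The centre agrees to within about 4 mm across the cameras, and the hole spacing (43 mm) and ring size (60 mm) match. Next I go above the spanner.

>>> carry_out --pt "-9 -47 0 0 0 0 100" --pt "-18 -94 0 0 0 0 100" --pt "-27 -141 0 0 0 0 100" --pt "-36 -188 0 0 0 0 100" --pt "-45 -235 0 0 0 0 100"

```text
time_s: 2.2
tcp_pos: [0.5275, -0.0348, 0.2969]
eef_rot: [-132.4, 90.0, 24.8]
contact_force: [0.5, -1.4, -0.0]
gripper_width: 0.0874
```

>>> carry_out --pt "-9 -47 -10 0 0 0 100" --pt "-18 -94 -30 0 0 0 100" --pt "-27 -141 -50 0 0 0 100" --pt "-27 -141 -80 0 0 0 100" --pt "-27 -141 -80 0 0 0 100"

```text
time_s: 2.7
tcp_pos: [0.4986, -0.1753, 0.213]
eef_rot: [12.1, 89.6, 169.0]
contact_force: [-0.3, -0.5, -0.8]
gripper_width: 0.0876
```

Run:
```python
from h import *
import pickle
s,R=st();print(s["tcp_pos"],s["joints"],s["contact_force"],R[:,1])
p=r.camera_params("wrist");im=r.capture("wrist");cv2.imwrite("pics/w2.png",im);pickle.dump(p,open("w2.pkl","wb"))
c=big(red(im));b=cv2.minAreaRect(c);print(b)
# top face of the wing is nearest camera
q=np.array([plane("wrist",x,.083,p)[:2]*1000 for x in c[:,0].astype(float)],np.float32);print(cv2.minAreaRect(q))
```

```text
[ 0.49859749 -0.17530479  0.21297232] [  1.84212264   7.54016998 -18.55365206  -0.09384786 -64.27716306
  65.13977102] [-0.27628104 -0.49593235 -0.78797952] [-0.39167608 -0.92010213  0.0013876 ]Traceback (most recent call last):
  File "<stdin>", line 5, in <module>
  File "h.py", line 21, in big
    return max(cv2.findContours(m,cv2.RETR_EXTERNAL,cv2.CHAIN_APPROX_NONE)[0],key=cv2.contourArea)
ValueError: max() iterable argument is empty
```

View pics/w2.png

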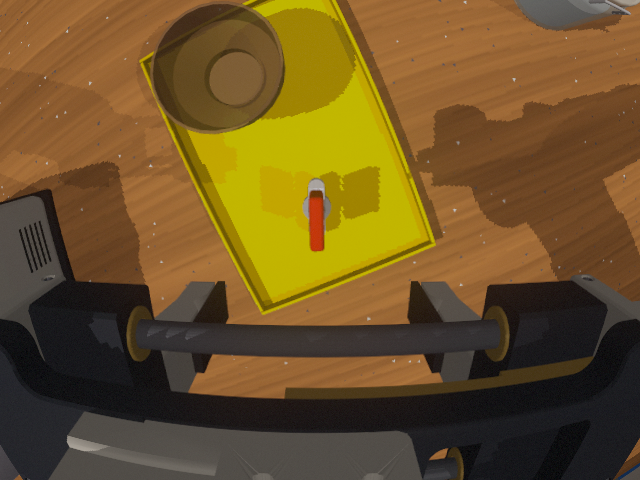

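The wrist view shows the wing at (317,222), lined up with the jaws and midway between the fingers at about 205 and 430. The bar shows at (316,188). I'll loosen the red mask and measure.

```bash
sed -i 's/(0,190,90),(5,255,255)/(0,150,60),(9,255,255)/' h.py
python3 - <<'E'
from h import *
import pickle
p=pickle.load(open("w2.pkl","rb"));im=cv2.imread("pics/w2.png")
c=big(red(im),(290,170,350,270));print(cv2.boundingRect(c),cv2.contourArea(c))
hsv=cv2.cvtColor(im,cv2.COLOR_BGR2HSV);print(hsv[195:252:6,317].tolist())
q=np.array([plane("wrist",x,.083,p)[:2]*1000 for x in c[:,0].astype(float)],np.float32);b=cv2.minAreaRect(q);print(b,cv2.boxPoints(b))
y=big(mask(im,(22,130,90),(34,255,255)));b=cv2.minAreaRect(np.array([plane("wrist",x,.018,p)[:2]*1000 for x in y[:,0].astype(float)],np.float32));print("tray",b)
E
```

```text
(309, 198, 15, 53) 637.0
[[14, 222, 101], [7, 237, 195], [7, 234, 195], [7, 237, 195], [7, 237, 195], [7, 233, 195], [7, 238, 194], [7, 238, 194], [7, 243, 192], [7, 236, 189]]
((502.7080993652344, -176.2567596435547), (11.074234008789062, 42.89938735961914), 67.1383056640625) [[ 480.79218 -173.02554]
 [ 520.32166 -189.69229]
 [ 524.624   -179.48798]
 [ 485.09454 -162.82123]]
tray ((566.811279296875, -173.84336853027344), (297.4596252441406, 199.07525634765625), 0.581464409828186)
```

>>> carry_out --pt "1 0 -48 0 0 0 100" --pt "1 0 -95 0 0 0 100" --pt "1 0 -140 0 0 0 100" --pt "1 0 -165 0 0 0 100" --pt "1 0 -172 0 0 0 100"

```text
time_s: 3.25
tcp_pos: [0.5024, -0.1738, 0.0433]
eef_rot: [24.7, 89.8, -178.1]
contact_force: [0.9, -0.9, -0.1]
gripper_width: 0.0873
```

>>> carry_out --pt "0 0 0 0 0 0 60" --pt "0 0 0 0 0 0 40" --pt "0 0 0 0 0 0 20" --pt "0 0 0 0 0 0 10" --pt "0 0 0 0 0 0 5" --squeeze 20

```text
time_s: 3.75
tcp_pos: [0.5029, -0.1756, 0.0455]
eef_rot: [-156.4, 89.9, 0.6]
contact_force: [-0.6, 0.4, 0.3]
gripper_width: 0.0532
```

>>> carry_out --pt "0 0 0 0 0 0 0" --pt "0 0 0 0 0 0 0" --pt "0 0 0 0 0 0 0" --squeeze 60

```text
time_s: 4.05
tcp_pos: [0.5024, -0.1756, 0.0446]
eef_rot: [173.6, 90.0, -29.4]
contact_force: [-0.2, 0.7, 0.1]
gripper_width: 0.0292
```

Run:
```python
from h import *
s,R=st();print(s["tcp_pos"],s["contact_force"],s["moment"],s["gripper_width"],R[:,1])
```

```text
[ 0.50235025 -0.17560204  0.04460704] [-0.19288498  0.72618173  0.12668729] [ 0.02104251 -0.02641451 -0.01633068] 0.02919790440422531 [-3.90287975e-01 -9.20692835e-01  5.20234525e-06]
```

>>> carry_out --pt "0 0 0 0 0 0 0" --pt "0 0 0 0 0 0 0" --pt "0 0 0 0 0 0 0" --pt "0 0 0 0 0 0 0" --pt "0 0 0 0 0 0 0" --squeeze 60

```text
time_s: 4.55
tcp_pos: [0.5022, -0.1756, 0.0445]
eef_rot: [31.0, 90.0, -172.0]
contact_force: [-0.5, -1.1, -0.7]
gripper_width: 0.0122
```

>>> carry_out --pt "0 0 5 0 0 0 0" --pt "0 0 20 0 0 0 0" --pt "0 0 50 0 0 0 0" --pt "0 0 90 0 0 0 0" --pt "0 0 130 0 0 0 0"

```text
time_s: 5.05
tcp_pos: [0.5017, -0.1754, 0.1758]
eef_rot: [15.4, 89.9, 172.4]
contact_force: [1.4, -0.5, -1.5]
gripper_width: 0.0122
```

>>> carry_out --pt "0 0 40 0 0 0 0" --pt "0 0 80 0 0 0 0" --pt "0 0 100 0 0 0 0" --pt "0 0 105 0 0 0 0" --pt "0 0 105 0 0 0 0"

```text
time_s: 5.55
tcp_pos: [0.5022, -0.1753, 0.2797]
eef_rot: [-123.2, 89.9, 33.8]
contact_force: [-0.9, -0.9, -2.3]
gripper_width: 0.012
```

Run:
```python
from h import *
import pickle
s,R=st();print(s["tcp_pos"],s["contact_force"],s["moment"],s["gripper_width"],R[:,1])
p=r.camera_params("wrist");im=r.capture("wrist");cv2.imwrite("pics/w3.png",im);pickle.dump(p,open("w3.pkl","wb"))
```

```text
[ 0.50222077 -0.17528655  0.27973284] [-0.87837191 -0.89739992 -2.2584205 ] [0.07692073 0.02493941 0.03547268] 0.012045800899156228 [-3.90281872e-01 -9.20695011e-01 -8.69590805e-04]
```

View pics/w3.png

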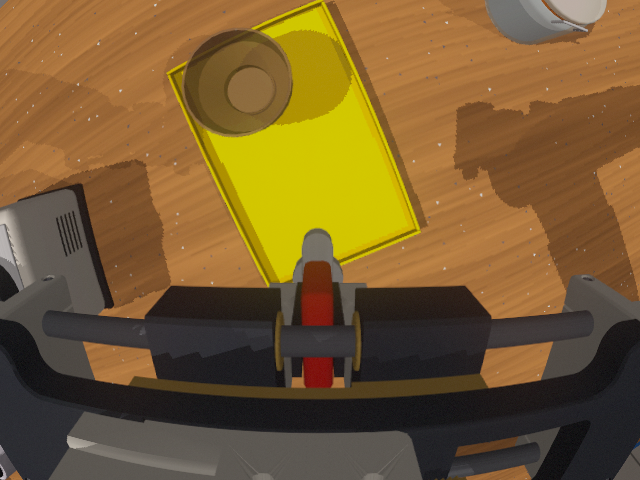

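The spanner is held: width 12.0 mm, weight about 2 N. The outer bar end shows at (317,229). Next I carry it over the throat.

>>> carry_out --pt "9 45 0 0 0 0 0" --pt "18 90 0 0 0 0 0" --pt "27 135 0 0 0 0 0" --pt "36 180 0 0 0 0 0" --pt "45 225 0 0 0 0 0"

```text
time_s: 6.1
tcp_pos: [0.5465, 0.0511, 0.2775]
eef_rot: [39.8, 89.8, -163.2]
contact_force: [0.7, 0.6, -1.3]
gripper_width: 0.0125
```

>>> carry_out --pt "9 45 0 0 0 0 0" --pt "18 90 0 0 0 0 0" --pt "27 130 0 0 0 0 0" --pt "31 150 -5 0 0 0 0" --pt "31 151 -20 0 0 0 0"

```text
time_s: 6.6
tcp_pos: [0.5786, 0.2031, 0.2577]
eef_rot: [56.4, 89.9, -146.4]
contact_force: [-1.0, -0.0, -1.2]
gripper_width: 0.0115
```

>>> carry_out --pt "0 0 -10 0 0 0 0" --pt "0 0 -10 0 0 0 0" --pt "0 0 -10 0 0 0 0" --pt "0 0 -10 0 0 0 0"

```text
time_s: 7.0
tcp_pos: [0.5787, 0.1998, 0.2503]
eef_rot: [-139.6, 89.9, 17.4]
contact_force: [0.7, 0.7, -1.2]
gripper_width: 0.0123
```

Run:
```python
from h import *
import pickle
s,R=st();print(s["tcp_pos"],s["contact_force"],s["moment"],s["joints"],R.round(4))
p=r.camera_params("wrist");im=r.capture("wrist");cv2.imwrite("pics/w4.png",im);pickle.dump((p,s["tcp_pos"],R),open("w4.pkl","wb"))
cv2.imwrite("pics/w4c.png",cv2.resize(im[120:320,217:417],None,fx=3,fy=3,interpolation=2))
```

```text
[0.57867429 0.19984361 0.25026199] [ 0.6531457   0.70088318 -1.19234321] [-0.04618524 -0.00297829  0.01758114] [ 3.73214971e+01  1.38458982e+01 -5.64404795e+00  1.89382523e-02
 -7.04608890e+01  2.96611158e+01] [[ 9.000e-04 -3.909e-01 -9.204e-01]
 [ 3.000e-04 -9.204e-01  3.909e-01]
 [-1.000e+00 -6.000e-04 -7.000e-04]]
```

View pics/w4c.png

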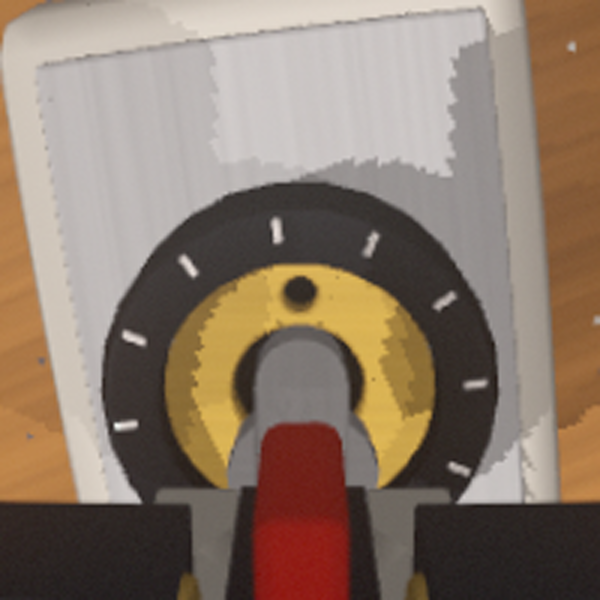

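The crop shows the outer hole at crop (300,292), which is px (317,217). The bar tip is at crop (300,327), px (317,229), in line with the hole. I'll compare the bar tip with the hole in this same image.

Run:
```python
from h import *
import pickle
p,t,R=pickle.load(open("w4.pkl","rb"));im=cv2.imread("pics/w4.png")
T=lambda X:(R.T@(X-t)*1000).round(2)
gr=cv2.cvtColor(im,cv2.COLOR_BGR2GRAY)
w=gr[209:226,308:326];m=(w<80).astype(np.uint8);print(m.sum());ys,xs=np.nonzero(m);
c=max(cv2.findContours(m,cv2.RETR_LIST,cv2.CHAIN_APPROX_NONE)[0],key=cv2.contourArea);print(cv2.minEnclosingCircle(c))
uv=(308+xs.mean(),209+ys.mean());h=plane("wrist",uv,.17,p);print("hole",uv,h,T(h))
hsv=cv2.cvtColor(im,cv2.COLOR_BGR2HSV)
gold=mask(im,(12,110,60),(30,255,255))
for v in range(222,240,2):
    row=gold[v,270:365];print(v,"gold ext",270+np.nonzero(row)[0][[0,-1]])
print("col sat",[(v,int(hsv[v,317,1])) for v in range(222,236)])
for v in (236,240,244,248):
    s=hsv[v,295:340];print(v,(295+np.nonzero((s[:,1]<60)&(s[:,2]>70))[0]).tolist())
for zz in(-.0185,-.0285): 
  for v in(228,229,230): print(zz,v,T(plane("wrist",(317.3,v),t[2]+zz,p)))
print("ring mid tool expected", T(np.array([.5790,.2003,.17])))
```

```text
77
((8.617647171020508, 7.735294342041016), 4.933041572570801)
hole (np.float64(316.6233766233766), np.float64(216.63636363636363)) [0.6001217  0.19115662 0.17      ] [ 80.28  -0.34 -23.08]
222 gold ext [282 351]
224 gold ext [280 353]
226 gold ext [279 354]
228 gold ext [277 356]
230 gold ext [276 357]
232 gold ext [275 358]
234 gold ext [274 359]
236 gold ext [273 359]
238 gold ext [273 360]
col sat [(222, 144), (223, 150), (224, 156), (225, 153), (226, 156), (227, 148), (228, 101), (229, 21), (230, 19), (231, 26), (232, 15), (233, 16), (234, 16), (235, 14)]
236 [304, 305, 306, 307, 308, 309, 310, 311, 312, 313, 314, 315, 316, 317, 318, 319, 320, 321, 322, 323, 324, 325, 326, 327, 328, 329, 330]
240 [303, 304, 305, 306, 307, 308, 309, 310, 311, 312, 313, 314, 315, 316, 317, 318, 319, 320, 321, 322, 323, 324, 325, 326, 327, 328, 329, 330, 331]
244 [302, 303, 304, 305, 306, 307, 308, 309, 310, 311, 312, 313, 314, 315, 316, 317, 318, 319, 320, 321, 322, 323, 324, 325, 326, 327, 328, 329, 330, 331, 332]
248 [302, 303, 304, 305, 306, 307, 308, 309, 310, 311, 312, 313, 314, 315, 316, 317, 318, 319, 320, 321, 322, 323, 324, 325, 326, 327, 328, 329, 330, 331, 332, 333]
-0.0185 228 [ 18.52   0.17 -31.94]
-0.0185 229 [ 18.52   0.17 -31.44]
-0.0185 230 [ 18.52   0.17 -30.93]
-0.0285 228 [ 28.52   0.16 -29.26]
-0.0285 229 [ 28.52   0.16 -28.73]
-0.0285 230 [ 28.52   0.16 -28.19]
ring mid tool expected [ 8.026e+01 -5.000e-01 -7.000e-02]
```

>>> carry_out --pt "1.3 0 -10 0 0 -0.015 0" --pt "1.3 0 -20 0 0 -0.015 0" --pt "1.3 0 -30 0 0 -0.015 0" --pt "1.3 0 -36 0 0 -0.015 0" --pt "1.3 0 -37 0 0 -0.015 0"

```text
time_s: 7.55
tcp_pos: [0.5791, 0.2002, 0.2111]
eef_rot: [55.9, 89.9, -147.9]
contact_force: [0.2, 0.4, -2.6]
gripper_width: 0.0117
```

>>> carry_out --pt "0 0 0 0 0 0 0" --pt "0 0 0 0 0 0 0" --pt "0 0 0 0 0 0 0"

```text
time_s: 7.85
tcp_pos: [0.5799, 0.2006, 0.2131]
eef_rot: [-127.9, 90.0, 28.2]
contact_force: [-0.2, -0.8, -0.9]
gripper_width: 0.012
```

>>> carry_out --pt "0 0 -1 0 0 0 0" --pt "0 0 -2 0 0 0 0" --pt "0 0 -2 0 0 0 0"

```text
time_s: 8.15
tcp_pos: [0.5796, 0.2005, 0.2105]
eef_rot: [31.2, 90.0, -172.6]
contact_force: [0.4, 0.5, -2.4]
gripper_width: 0.012
```

>>> carry_out --pt "0 0 -1 0 0 0 0" --pt "0 0 -1 0 0 0 0"

```text
time_s: 8.35
tcp_pos: [0.5796, 0.2004, 0.2094]
eef_rot: [47.3, 90.0, -156.5]
contact_force: [0.4, -0.6, -1.9]
gripper_width: 0.0115
```

>>> carry_out --pt "0 0 -1 0 0 0 0" --pt "0 0 -1 0 0 0 0"

```text
time_s: 8.55
tcp_pos: [0.5796, 0.2005, 0.2084]
eef_rot: [45.1, 90.0, -158.7]
contact_force: [-0.7, -0.3, -1.8]
gripper_width: 0.0122
```

Run:
```python
from h import *
s,R=st();print(s["tcp_pos"],s["contact_force"],s["moment"],R.round(4)[:,1])
```

```text
[0.57957082 0.2004512  0.2083884 ] [-0.67348349 -0.33869875 -1.83013794] [-0.03962623 -0.02085619 -0.00109162] [-4.039e-01 -9.148e-01  2.000e-04]
```

Foot is inside the bore with no contact force. I keep descending gently.

>>> carry_out --pt "0 0 -1 0 0 0 0" --pt "0 0 -1 0 0 0 0"

```text
time_s: 8.75
tcp_pos: [0.5796, 0.2004, 0.2074]
eef_rot: [55.3, 90.0, -148.5]
contact_force: [1.5, -0.2, -2.7]
gripper_width: 0.0118
```

>>> carry_out --pt "0 0 -1 0 0 0 0" --pt "0 0 -1 0 0 0 0"

```text
time_s: 8.95
tcp_pos: [0.5796, 0.2005, 0.2064]
eef_rot: [46.3, 90.0, -157.5]
contact_force: [-0.1, 0.2, -1.9]
gripper_width: 0.012
```

>>> carry_out --pt "0 0 -0.6 0 0 0 0" --pt "0 0 -0.6 0 0 0 0"

```text
time_s: 9.15
tcp_pos: [0.5796, 0.2005, 0.2059]
eef_rot: [54.5, 90.0, -149.3]
contact_force: [0.6, 0.1, -1.0]
gripper_width: 0.0119
```

>>> carry_out --pt "0 0 -0.5 0 0 0 0" --pt "0 0 -0.5 0 0 0 0"

```text
time_s: 9.35
tcp_pos: [0.5796, 0.2005, 0.2054]
eef_rot: [30.5, 90.0, -173.3]
contact_force: [0.2, -0.4, -2.0]
gripper_width: 0.012
```

>>> carry_out --pt "0 0 -0.5 0 0 0 0" --pt "0 0 -0.5 0 0 0 0"

```text
time_s: 9.55
tcp_pos: [0.5796, 0.2005, 0.2049]
eef_rot: [49.2, 90.0, -154.6]
contact_force: [-0.2, 0.0, -2.2]
gripper_width: 0.0115
```

>>> carry_out --pt "0 0 -0.3 0 0 0 0" --pt "0 0 -0.3 0 0 0 0"

```text
time_s: 9.75
tcp_pos: [0.5796, 0.2005, 0.2046]
eef_rot: [38.2, 90.0, -165.6]
contact_force: [-0.0, -0.5, -1.9]
gripper_width: 0.0118
```

Run:
```python
from h import *
s,R=st();print(s["tcp_pos"],s["contact_force"],s["moment"],R.round(4)[:,1])
```

```text
[0.57962248 0.2004812  0.20460783] [-0.04322851 -0.45259684 -1.93502573] [-0.00132628  0.03865946 -0.0790123 ] [-4.039e-01 -9.148e-01  1.000e-04]
```

>>> carry_out --pt "0 0 -0.6 0 0 0 0" --pt "0 0 -0.6 0 0 0 0"

```text
time_s: 9.95
tcp_pos: [0.5796, 0.2005, 0.204]
eef_rot: [49.8, 90.0, -154.0]
contact_force: [0.5, 0.1, -1.9]
gripper_width: 0.0121
```

>>> carry_out --pt "0 0 -0.6 0 0 0 0" --pt "0 0 -0.6 0 0 0 0"

```text
time_s: 10.15
tcp_pos: [0.5796, 0.2005, 0.2034]
eef_rot: [57.8, 90.0, -146.0]
contact_force: [0.4, 0.7, -2.5]
gripper_width: 0.0117
```

>>> carry_out --pt "0 0 -0.6 0 0 0 0" --pt "0 0 -0.6 0 0 0 0"

```text
time_s: 10.35
tcp_pos: [0.5796, 0.2005, 0.2027]
eef_rot: [35.3, 90.0, -168.5]
contact_force: [-0.5, -0.2, -2.2]
gripper_width: 0.0121
```

>>> carry_out --pt "0 0 -0.6 0 0 0 0" --pt "0 0 -0.6 0 0 0 0"

```text
time_s: 10.55
tcp_pos: [0.5796, 0.2005, 0.2022]
eef_rot: [52.0, 90.0, -151.8]
contact_force: [-0.6, 0.3, -1.4]
gripper_width: 0.0121
```

Run:
```python
from h import *
s,R=st();print(s["tcp_pos"],s["contact_force"],s["moment"],R.round(4)[:,1])
```

```text
[0.57964548 0.20046282 0.20217763] [-0.63060986  0.32816716 -1.44816622] [ 0.00611164 -0.05490718  0.00420355] [-4.040e-01 -9.148e-01  1.000e-04]
```

The pins are 3 mm in and free. I go on to about 6.3 mm.

>>> carry_out --pt "0 0 -0.7 0 0 0 0" --pt "0 0 -0.7 0 0 0 0"

```text
time_s: 10.75
tcp_pos: [0.5796, 0.2005, 0.2014]
eef_rot: [44.8, 90.0, -159.0]
contact_force: [0.0, -0.4, -1.6]
gripper_width: 0.0121
```

>>> carry_out --pt "0 0 -0.7 0 0 0 0" --pt "0 0 -0.7 0 0 0 0"

```text
time_s: 10.95
tcp_pos: [0.5796, 0.2005, 0.2007]
eef_rot: [49.5, 90.0, -154.3]
contact_force: [0.7, 0.0, -2.1]
gripper_width: 0.0119
```

>>> carry_out --pt "0 0 -0.7 0 0 0 0" --pt "0 0 -0.7 0 0 0 0"

```text
time_s: 11.15
tcp_pos: [0.5796, 0.2005, 0.2001]
eef_rot: [53.7, 90.0, -150.1]
contact_force: [0.6, 0.9, -2.6]
gripper_width: 0.0118
```

>>> carry_out --pt "0 0 -0.6 0 0 0 0" --pt "0 0 -0.6 0 0 0 0"

```text
time_s: 11.35
tcp_pos: [0.5796, 0.2005, 0.1994]
eef_rot: [57.8, 90.0, -146.1]
contact_force: [0.2, 0.5, -1.8]
gripper_width: 0.0122
```

Run:
```python
from h import *
s,R=st();print(s["tcp_pos"],s["contact_force"],s["moment"],R.round(4)[:,1],R[:2,0])
```

```text
[0.57962786 0.20047385 0.19944231] [ 0.23076509  0.50814252 -1.79428795] [ 0.01019442 -0.00515426  0.0330898 ] [-4.039e-01 -9.148e-01  1.000e-04] [-1.16785281e-04 -7.86034061e-05]
```

Pins are about 6.3 mm in with no side load. I start turning clockwise.

>>> carry_out --pt "0 0 0 0 0 -0.03 0" --pt "0 0 0 0 0 -0.06 0" --pt "0 0 0 0 0 -0.09 0" --pt "0 0 0 0 0 -0.12 0" --pt "0 0 0 0 0 -0.12 0"

```text
time_s: 11.85
tcp_pos: [0.5795, 0.2003, 0.1995]
eef_rot: [83.6, 90.0, -127.2]
contact_force: [0.2, -1.3, -1.9]
gripper_width: 0.0122
```

```bash
cat > s.py <<'E'
from h import *
s,R=st();print(s["tcp_pos"].round(5),s["contact_force"].round(2),s["moment"].round(3),"jaw",np.arctan2(R[1,1],R[0,1]).round(4),s["gripper_width"].round(4),s["time_s"])
E
python3 s.py
```

```text
Traceback (most recent call last):
  File "s.py", line 2, in <module>
    s,R=st();print(s["tcp_pos"].round(5),s["contact_force"].round(2),s["moment"].round(3),"jaw",np.arctan2(R[1,1],R[0,1]).round(4),s["gripper_width"].round(4),s["time_s"])
                                                                                                                                   ^^^^^^^^^^^^^^^^^^^^^^^^
AttributeError: 'float' object has no attribute 'round'
```

```bash
sed -i 's/s\["gripper_width"\].round(4)/s["gripper_width"]/' s.py; python3 s.py
```

```text
[0.57952 0.20026 0.19954] [ 0.25 -1.33 -1.85] [-0.547  0.294  0.159] jaw -2.1081 0.012188648538210391 11.85
```

>>> carry_out --pt "0 0 0 0 0 -0.03 0" --pt "0 0 0 0 0 -0.06 0" --pt "0 0 0 0 0 -0.08 0" --pt "0 0 0 0 0 -0.08 0"

```text
time_s: 12.25
tcp_pos: [0.5795, 0.2003, 0.1995]
eef_rot: [78.9, 90.0, -136.4]
contact_force: [-1.4, -3.0, 0.1]
gripper_width: 0.012
```

```bash
python3 s.py
```

```text
[0.57949 0.20025 0.19953] [-1.42 -2.98  0.08] [-1.003  0.547  0.144] jaw -2.1877 0.012018955854803118 12.25
```

Torque is rising (the ring's turning friction), but a net side force of about 3 N along spanner −y says one pin pushes alone. I'll shift towards −y while turning to balance it.

>>> carry_out --pt "-0.1 -0.15 0 0 0 -0.02 0" --pt "-0.2 -0.3 0 0 0 -0.04 0" --pt "-0.2 -0.3 0 0 0 -0.04 0"

```text
time_s: 12.55
tcp_pos: [0.5794, 0.2002, 0.1995]
eef_rot: [-25.2, 90.0, 117.2]
contact_force: [-1.9, -2.2, -2.1]
gripper_width: 0.0121
```

```bash
python3 s.py
```

```text
[0.57945 0.20015 0.19955] [-1.86 -2.23 -2.12] [-0.891  0.437  0.14 ] jaw -2.2277 0.012086119364297604 12.55
```

>>> carry_out --pt "-0.1 -0.15 0 0 0 -0.02 0" --pt "-0.2 -0.3 0 0 0 -0.04 0" --pt "-0.2 -0.3 0 0 0 -0.04 0"

```text
time_s: 12.85
tcp_pos: [0.5794, 0.2, 0.1996]
eef_rot: [-95.2, 90.0, 44.9]
contact_force: [-0.3, -0.6, -1.8]
gripper_width: 0.0118
```

```bash
python3 s.py
```

```text
[0.57938 0.20002 0.19957] [-0.33 -0.59 -1.76] [-0.547  0.166  0.133] jaw -2.2676 0.011822410970621172 12.85
```

>>> carry_out --pt "-0.1 -0.15 0 0 0 -0.02 0" --pt "-0.2 -0.3 0 0 0 -0.04 0" --pt "-0.2 -0.3 0 0 0 -0.04 0"

```text
time_s: 13.15
tcp_pos: [0.5793, 0.1999, 0.1996]
eef_rot: [-88.5, 90.0, 49.3]
contact_force: [0.6, 0.2, -1.8]
gripper_width: 0.0121
```

```bash
python3 s.py
```

```text
[0.57926 0.19988 0.19957] [ 0.57  0.18 -1.77] [ 0.053 -0.122  0.145] jaw -2.3076 0.012142801656810814 13.15
```

>>> carry_out --pt "-0.05 -0.1 0 0 0 -0.02 0" --pt "-0.1 -0.15 0 0 0 -0.04 0" --pt "-0.1 -0.15 0 0 0 -0.04 0"

```text
time_s: 13.45
tcp_pos: [0.5792, 0.1998, 0.1996]
eef_rot: [-86.8, 90.0, 48.7]
contact_force: [0.5, 2.2, -3.6]
gripper_width: 0.0118
```

```bash
python3 s.py
```

```text
[0.57918 0.19978 0.19959] [ 0.46  2.17 -3.65] [ 0.518 -0.346  0.218] jaw -2.3476 0.011833888109239438 13.45
```

Side load is balanced. I lower the squeeze to 40 N so the 19 mm pads cap the torque at about 0.76 N·m, then creep.

>>> carry_out --pt "0.05 0.08 0 0 0 0 0" --pt "0.05 0.08 0 0 0 -0.007 0" --pt "0.05 0.08 0 0 0 -0.014 0" --pt "0.05 0.08 0 0 0 -0.02 0" --squeeze 40

```text
time_s: 13.85
tcp_pos: [0.5791, 0.1996, 0.1996]
eef_rot: [-92.2, 90.0, 42.2]
contact_force: [0.5, 1.6, -3.0]
gripper_width: 0.0129
```

```bash
python3 s.py
```

```text
[0.5791  0.1996  0.19962] [ 0.52  1.57 -3.02] [ 0.549 -0.375  0.088] jaw -2.3671 0.012870344981382382 13.85
```

>>> carry_out --pt "0 0 0 0 0 -0.007 0" --pt "0 0 0 0 0 -0.014 0" --pt "0 0 0 0 0 -0.02 0"

```text
time_s: 14.15
tcp_pos: [0.5791, 0.1996, 0.1996]
eef_rot: [-103.8, 90.0, 29.4]
contact_force: [0.6, 2.0, -2.6]
gripper_width: 0.0132
```

```bash
python3 s.py
```

```text
[0.57908 0.1996  0.19963] [ 0.57  2.01 -2.62] [ 0.692 -0.443  0.148] jaw -2.387 0.013186991417183252 14.15
```

>>> carry_out --pt "0 0 0 0 0 0 0" --pt "0 0 0 0 0 0 0"

```text
time_s: 14.35
tcp_pos: [0.5791, 0.1996, 0.1996]
eef_rot: [-96.4, 90.0, 36.8]
contact_force: [1.4, 1.4, -1.9]
gripper_width: 0.0132
```

```bash
python3 s.py
python3 - <<'E'
from h import *
for i in range(4):
    im=r.capture("wrist");s,R=st();print(s["gripper_width"],s["moment"],s["contact_force"])
cv2.imwrite("pics/w5.png",im);cv2.imwrite("pics/w5c.png",cv2.resize(im[200:400,217:417],None,fx=3,fy=3,interpolation=2))
E
```

```text
[0.57909 0.19959 0.19962] [ 1.36  1.4  -1.91] [ 0.721 -0.458  0.223] jaw -2.3865 0.013243848046970166 14.35
0.013090311970180428 [ 0.71329418 -0.46936544  0.1534761 ] [ 1.46599092  1.76978251 -2.49889619]
0.012826149680120783 [ 0.73067359 -0.46905811  0.20306456] [ 0.95530205  2.17827803 -1.81221307]
0.012928018926571883 [ 0.7453736  -0.50597393  0.16532783] [-0.07992633  1.50560364 -1.73599574]
0.012778275345232177 [ 0.72944378 -0.50071513  0.20556263] [ 1.28778775  2.06534787 -2.23484135]
```

View pics/w5c.png

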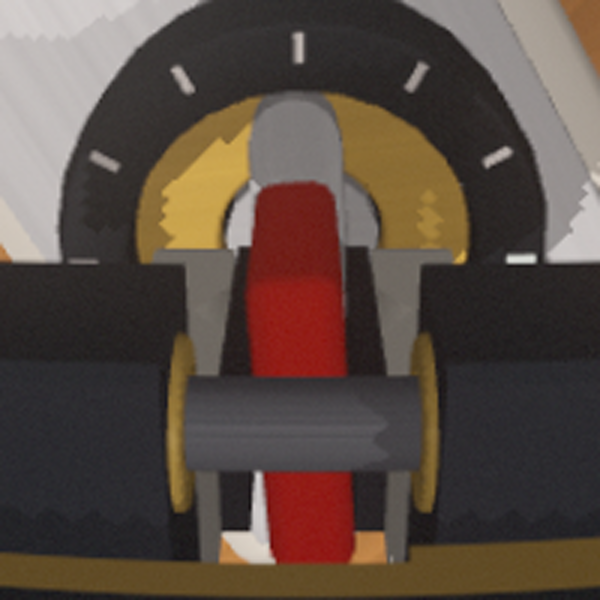

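The crop shows the wing yawed about 0.05 rad in the pads: its top end is at (293,182) and its near end at (310,560). So 40 N yields at about the friction torque, and I go back to 60 N.

>>> carry_out --pt "-0.05 0.05 0 0 0 0 0" --pt "-0.1 0.15 0 0 0 0 0" --pt "0.1 0.15 0 0 0 0 0" --squeeze 60

```text
time_s: 14.85
tcp_pos: [0.5791, 0.1996, 0.1996]
eef_rot: [127.4, 90.0, -99.4]
contact_force: [0.4, 2.0, -0.3]
gripper_width: 0.0123
```

```bash
python3 s.py
python3 - <<'E'
from h import *
for i in range(3):
    im=r.capture("wrist");s,R=st();print(s["gripper_width"],s["moment"].round(3),s["contact_force"].round(1))
E
```

```text
[0.5791  0.1996  0.19958] [ 0.36  2.01 -0.34] [ 0.664 -0.399  0.171] jaw -2.3866 0.012291796116104193 14.85
0.01241859845305989 [ 0.68  -0.483  0.236] [ 1.2  1.4 -2.3]
0.012379711037118431 [ 0.658 -0.46   0.209] [ 1.4  2.  -1.4]
0.012244239898327559 [ 0.594 -0.582  0.182] [ 0.6  1.7 -2.3]
```

>>> carry_out --pt "0.07 0.1 0 0 0 -0.01 0" --pt "0.15 0.2 0 0 0 -0.02 0" --pt "0.15 0.2 0 0 0 -0.02 0"

```text
time_s: 15.3
tcp_pos: [0.5791, 0.1997, 0.1996]
eef_rot: [92.8, 90.0, -135.1]
contact_force: [0.8, 0.4, -0.7]
gripper_width: 0.0127
```

```bash
python3 s.py
```

```text
[0.57914 0.19969 0.19955] [ 0.85  0.41 -0.73] [ 0.266 -0.256  0.155] jaw -2.4072 0.012698851253396723 15.3
```

>>> carry_out --pt "0 0 0 0 0 -0.01 0" --pt "0 0 0 0 0 -0.02 0" --pt "0 0 0 0 0 -0.02 0"

```text
time_s: 15.6
tcp_pos: [0.5791, 0.1997, 0.1995]
eef_rot: [91.8, 90.0, -137.3]
contact_force: [-0.4, -0.7, -0.4]
gripper_width: 0.0124
```

```bash
python3 s.py
```

```text
[0.57911 0.19968 0.19954] [-0.43 -0.71 -0.42] [ 0.102 -0.033  0.221] jaw -2.4272 0.012415149978214005 15.6
```

Balanced again, friction torque about 0.2. I keep creeping.

>>> carry_out --pt "0 0 0 0 0 -0.01 0" --pt "0 0 0 0 0 -0.02 0" --pt "0 0 0 0 0 -0.02 0"

```text
time_s: 15.9
tcp_pos: [0.5791, 0.1997, 0.1995]
eef_rot: [92.2, 90.0, -138.0]
contact_force: [-0.5, -1.0, 0.5]
gripper_width: 0.012
```

```bash
python3 s.py
```

```text
[0.57914 0.19969 0.19953] [-0.52 -0.96  0.5 ] [-0.163  0.217  0.186] jaw -2.4472 0.01200157394642151 15.9
```

>>> carry_out --pt "0 0 0 0 0 -0.01 0" --pt "0 0 0 0 0 -0.02 0" --pt "0 0 0 0 0 -0.02 0"

```text
time_s: 16.2
tcp_pos: [0.5791, 0.1997, 0.1995]
eef_rot: [93.8, 90.0, -137.5]
contact_force: [-1.1, -0.7, -0.1]
gripper_width: 0.0118
```

```bash
python3 s.py
```

```text
[0.57912 0.1997  0.19953] [-1.14 -0.75 -0.14] [-0.324  0.409  0.213] jaw -2.4671 0.011824394345104901 16.2
```

>>> carry_out --pt "-0.06 -0.05 0 0 0 -0.01 0" --pt "-0.12 -0.1 0 0 0 -0.02 0" --pt "-0.12 -0.1 0 0 0 -0.02 0"

```text
time_s: 16.5
tcp_pos: [0.5791, 0.1997, 0.1995]
eef_rot: [99.3, 90.0, -133.2]
contact_force: [-0.9, -1.0, -0.5]
gripper_width: 0.0127
```

```bash
python3 s.py
```

```text
[0.57909 0.19971 0.19953] [-0.91 -1.02 -0.47] [-0.283  0.317  0.366] jaw -2.487 0.012718938146350731 16.5
```

>>> carry_out --pt "-0.04 -0.03 0 0 0 -0.01 0" --pt "-0.08 -0.06 0 0 0 -0.02 0" --pt "-0.08 -0.06 0 0 0 -0.02 0"

```text
time_s: 16.8
tcp_pos: [0.5791, 0.1997, 0.1996]
eef_rot: [158.5, 90.0, -75.1]
contact_force: [-0.2, -0.4, 0.0]
gripper_width: 0.0126
```

```bash
python3 s.py
```

```text
[0.57907 0.1997  0.19956] [-0.23 -0.35  0.  ] [-0.324  0.26   0.488] jaw -2.5069 0.012579306205594208 16.8
```

Torque climbs above friction, so the stop has been reached after about 0.5 rad. Creep up to about 0.7 N·m.

>>> carry_out --pt "-0.08 -0.06 0 0 0 -0.01 0" --pt "-0.08 -0.06 0 0 0 -0.02 0" --pt "-0.08 -0.06 0 0 0 -0.02 0"

```text
time_s: 17.1
tcp_pos: [0.579, 0.1997, 0.1995]
eef_rot: [-173.3, 90.0, -48.1]
contact_force: [0.1, -0.8, 1.0]
gripper_width: 0.0128
```

```bash
cat > m.py <<'E'
from h import *
a=[]
for i in range(5):
    im=r.capture("wrist");s,R=st();a.append(np.r_[s["moment"],s["contact_force"],s["gripper_width"]])
print(np.mean(a,0).round(4),np.std(a,0).round(3));cv2.imwrite("pics/m.png",im)
E
python3 s.py;python3 m.py
```

```text
[0.579   0.19969 0.19954] [ 0.1  -0.79  0.98] [-0.339  0.197  0.749] jaw -2.5268 0.012791424610881612 17.1
[-0.3006  0.1291  0.7132 -0.5067 -0.6741 -0.4919  0.013 ] [0.03  0.036 0.034 0.298 0.318 0.174 0.   ]
```

Steady at 0.71 ± 0.03 N·m on the stop with a net side force of about 1 N, so it is nipped. I back off to free the pins.

>>> carry_out --pt "0 0 0 0 0 0.02 0" --pt "0 0 0 0 0 0.04 0" --pt "0 0 0 0 0 0.06 0" --pt "0 0 0 0 0 0.06 0"

```text
time_s: 17.75
tcp_pos: [0.5791, 0.1997, 0.1996]
eef_rot: [-70.6, 90.0, 58.1]
contact_force: [-0.5, -0.3, -0.9]
gripper_width: 0.0123
```

```bash
python3 s.py;python3 m.py
```

```text
[0.57907 0.19968 0.19956] [-0.45 -0.28 -0.92] [-0.15  -0.099  0.198] jaw -2.4659 0.012263650300612225 17.75
[-0.1028 -0.1521  0.1728  0.7309 -0.5989 -0.5252  0.0123] [0.021 0.02  0.018 0.397 0.517 0.442 0.   ]
```

>>> carry_out --pt "0 0 0 0 0 0.015 0" --pt "0 0 0 0 0 0.03 0" --pt "0 0 0 0 0 0.03 0"

```text
time_s: 18.3
tcp_pos: [0.579, 0.1997, 0.1995]
eef_rot: [-25.1, 90.0, 105.3]
contact_force: [0.6, 1.1, -2.5]
gripper_width: 0.0122
```

```bash
python3 s.py;python3 m.py
```

```text
[0.57896 0.19974 0.19948] [ 0.65  1.07 -2.46] [ 0.157 -0.217  0.019] jaw -2.436 0.012173325186264409 18.3
[ 0.2085 -0.2405  0.0143  0.1568  0.0501 -1.9574  0.0121] [0.042 0.009 0.02  0.376 0.401 0.191 0.   ]
```

>>> carry_out --pt "0 0 0 0 0 0.01 0" --pt "0 0 0 0 0 0.02 0" --pt "0 0 0 0 0 0.02 0"

```text
time_s: 18.85
tcp_pos: [0.5788, 0.1995, 0.1995]
eef_rot: [81.4, 90.0, -147.1]
contact_force: [-0.4, -0.2, -0.8]
gripper_width: 0.0126
```

```bash
python3 s.py;python3 m.py
```

```text
[0.57884 0.19952 0.19948] [-0.37 -0.16 -0.76] [-0.007  0.023  0.045] jaw -2.4161 0.012608731320972783 18.85
[ 0.0456 -0.0105  0.0161 -0.0538 -0.0626 -1.489   0.0122] [0.019 0.026 0.024 0.503 0.673 0.622 0.   ]
```

All loads are at zero. Now lift straight out.

>>> carry_out --pt "0 0 1 0 0 0 0" --pt "0 0 2 0 0 0 0" --pt "0 0 3 0 0 0 0" --pt "0 0 4 0 0 0 0"

```text
time_s: 19.5
tcp_pos: [0.579, 0.1997, 0.2037]
eef_rot: [-97.7, 90.0, 33.8]
contact_force: [0.4, -0.8, -1.9]
gripper_width: 0.0119
```

>>> carry_out --pt "0 0 2 0 0 0 0" --pt "0 0 4 0 0 0 0" --pt "0 0 6 0 0 0 0" --pt "0 0 10 0 0 0 0" --pt "0 0 15 0 0 0 0"

```text
time_s: 20.0
tcp_pos: [0.5789, 0.1996, 0.2188]
eef_rot: [82.1, 90.0, -146.3]
contact_force: [0.5, 0.5, -2.4]
gripper_width: 0.0121
```

>>> carry_out --pt "0 0 15 0 0 0 0" --pt "0 0 40 0 0 0 0" --pt "0 0 60 0 0 0 0" --pt "0 0 62 0 0 0 0" --pt "0 0 62 0 0 0 0"

```text
time_s: 20.5
tcp_pos: [0.579, 0.1998, 0.2809]
eef_rot: [-78.8, 89.9, 52.8]
contact_force: [-0.1, 0.1, -3.3]
gripper_width: 0.0118
```

```bash
python3 s.py;python3 m.py
python3 - <<'E'
from h import *
im=cv2.imread("pics/m.png");cv2.imwrite("pics/w6c.png",cv2.resize(im[100:400,167:467],None,fx=2,fy=2,interpolation=2))
E
```

```text
[0.57898 0.1998  0.28091] [-0.11  0.1  -3.31] [-0.01   0.022 -0.   ] jaw -2.4167 0.011846131684459782 20.5
[ 0.0284  0.0091 -0.0046  0.1103 -0.3098 -2.3479  0.0118] [0.039 0.024 0.028 0.305 0.112 0.482 0.   ]
```

View pics/w6c.png

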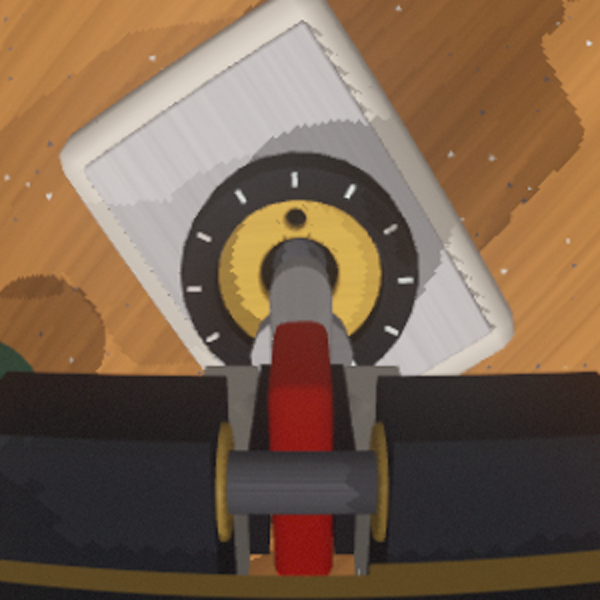

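The crop shows the ring clear with its outer hole at crop (296,217) and the spanner straight in the jaws. Return to the tray, turning back to the first yaw.

>>> carry_out --pt "-8 -40 0 0 0 0.05 0" --pt "-17 -82 0 0 0 0.1 0" --pt "-26 -125 0 0 0 0.15 0" --pt "-35 -168 0 0 0 0.2 0" --pt "-43 -210 0 0 0 0.25 0"

```text
time_s: 21.25
tcp_pos: [0.5351, -0.0119, 0.2801]
eef_rot: [53.4, 90.0, -160.6]
contact_force: [0.3, -0.3, -1.7]
gripper_width: 0.0118
```

>>> carry_out --pt "-9 -42 0 0 0 0.06 0" --pt "-18 -85 0 0 0 0.12 0" --pt "-27 -130 -5 0 0 0.18 0" --pt "-34 -162 -30 0 0 0.18 0" --pt "-34 -165 -70 0 0 0.18 0"

```text
time_s: 21.75
tcp_pos: [0.5023, -0.1786, 0.2117]
eef_rot: [-169.4, 89.7, -13.4]
contact_force: [2.4, 1.1, -3.0]
gripper_width: 0.0118
```

>>> carry_out --pt "0 0 -40 0 0 0 0" --pt "0 0 -80 0 0 0 0" --pt "0 0 -110 0 0 0 0" --pt "0 0 -140 0 0 0 0" --pt "0 0 -147 0 0 0 0"

```text
time_s: 22.25
tcp_pos: [0.4993, -0.1753, 0.0601]
eef_rot: [20.8, 89.6, 177.0]
contact_force: [-0.9, 0.3, -2.7]
gripper_width: 0.0122
```

>>> carry_out --pt "0 0 -3 0 0 0 0" --pt "0 0 -6 0 0 0 0" --pt "0 0 -8 0 0 0 0" --pt "0 0 -9 0 0 0 0" --pt "0 0 -9 0 0 0 0"

```text
time_s: 22.75
tcp_pos: [0.5024, -0.1754, 0.0552]
eef_rot: [-155.9, 89.9, 0.3]
contact_force: [-0.1, -0.8, -1.5]
gripper_width: 0.0118
```

```bash
python3 s.py;python3 m.py
```

```text
[ 0.50238 -0.17537  0.05524] [-0.12 -0.78 -1.46] [ 0.034 -0.008  0.028] jaw -1.9866 0.011834422806650691 22.75
[ 2.0000e-04  9.9000e-03  5.9000e-03 -1.5150e-01 -3.5800e-01 -1.9957e+00
  1.2000e-02] [0.022 0.021 0.017 0.599 0.346 0.436 0.   ]
```

>>> carry_out --pt "0 0 -3 0 0 0 0" --pt "0 0 -6 0 0 0 0" --pt "0 0 -8 0 0 0 0" --pt "0 0 -9 0 0 0 0" --pt "0 0 -9.5 0 0 0 0"

```text
time_s: 23.5
tcp_pos: [0.5019, -0.1754, 0.0448]
eef_rot: [25.5, 90.0, -178.4]
contact_force: [0.2, -0.6, -1.8]
gripper_width: 0.0122
```

>>> carry_out --pt "0 0 0 0 0 0 0" --pt "0 0 -0.5 0 0 0 0" --pt "0 0 -0.5 0 0 0 0"

```text
time_s: 23.8
tcp_pos: [0.502, -0.1754, 0.0446]
eef_rot: [-147.5, 90.0, 8.7]
contact_force: [0.1, 0.2, -1.4]
gripper_width: 0.012
```

>>> carry_out --pt "0 0 -0.4 0 0 0 0" --pt "0 0 -0.4 0 0 0 0"

```text
time_s: 24.0
tcp_pos: [0.5021, -0.1754, 0.0445]
eef_rot: [-177.8, 90.0, -21.6]
contact_force: [-0.7, -0.3, 1.6]
gripper_width: 0.0119
```

```bash
python3 s.py;python3 m.py
```

```text
[ 0.50211 -0.17539  0.04445] [-0.73 -0.34  1.56] [0.131 0.376 0.058] jaw -1.9864 0.01191416203910971 24.0
[ 0.1427  0.4704  0.0239 -1.3408  0.4042  3.3963  0.0121] [0.025 0.05  0.018 0.131 0.211 0.864 0.   ]
```

Touchdown at about 5 N. Release and withdraw straight up.

>>> carry_out --pt "0 0 0 0 0 0 20" --pt "0 0 0 0 0 0 30" --pt "0 0 0 0 0 0 50" --pt "0 0 0 0 0 0 70" --pt "0 0 0 0 0 0 90" --squeeze 10

```text
time_s: 24.75
tcp_pos: [0.502, -0.1753, 0.0441]
eef_rot: [23.1, 90.0, 179.2]
contact_force: [-1.0, 0.0, -0.1]
gripper_width: 0.044
```

>>> carry_out --pt "0 0 0 0 0 0 90" --pt "0 0 0 0 0 0 90" --pt "0 0 0 0 0 0 90" --pt "0 0 0 0 0 0 90" --pt "0 0 5 0 0 0 90"

```text
time_s: 25.25
tcp_pos: [0.5015, -0.1753, 0.0488]
eef_rot: [20.8, 89.9, 177.0]
contact_force: [0.6, -0.5, -0.7]
gripper_width: 0.078
```

>>> carry_out --pt "0 0 20 0 0 0 90" --pt "0 0 60 0 0 0 90" --pt "0 0 100 0 0 0 90" --pt "0 0 140 0 0 0 90" --pt "0 0 165 0 0 0 90"

```text
time_s: 25.75
tcp_pos: [0.5029, -0.1756, 0.218]
eef_rot: [-163.8, 89.8, -7.6]
contact_force: [0.1, 0.3, -0.3]
gripper_width: 0.0788
```

```bash
python3 s.py;python3 - <<'E'
from h import *
im=r.capture("wrist");t=r.capture("top");cv2.imwrite("pics/w7.png",im)
cv2.imwrite("pics/t7.png",t)
o=np.zeros((480,800,3),np.uint8);o[:,:480]=im[:,80:560];o[:200,490:790]=cv2.resize(t[165:265,340:490],None,fx=2,fy=2);o[210:470,490:790]=cv2.resize(t[160:290,155:305],None,fx=2,fy=2);cv2.imwrite("pics/f7.png",o)
t0=cv2.imread("pics/top0.png")
for n,(x0,y0,x1,y1) in dict(hop=(370,165,420,215),mug=(155,165,205,215),jar=(490,160,555,225),ket=(105,260,185,325),grind=(230,165,305,260)).items():
    print(n,cv2.absdiff(t,t0)[y0:y1,x0:x1].mean().round(2))
E
```

```text
[ 0.50287 -0.17558  0.21803] [ 0.15  0.34 -0.25] [-0.018 -0.127  0.001] jaw -1.9862 0.07877681809979493 25.75
hop 47.27
mug 11.01
jar 16.25
ket 13.09
grind 13.07
```

View pics/f7.png

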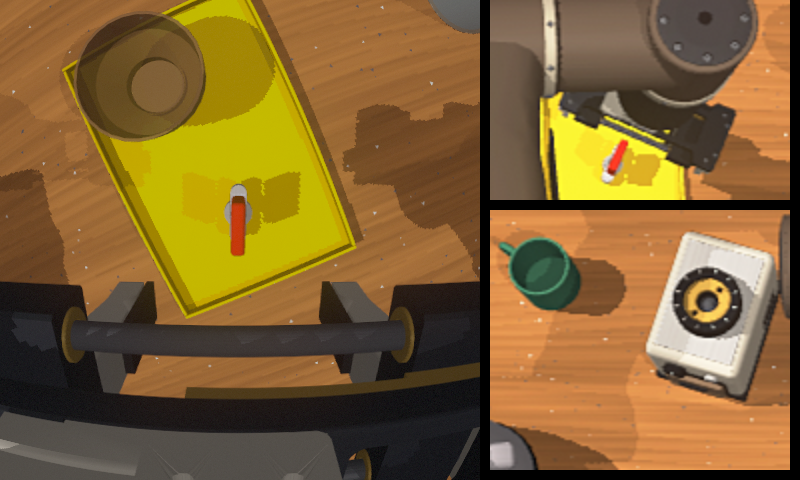

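The final view shows the spanner upright on the tray at its first place, with the hopper and mug unmoved and the ring's hole line visibly turned. The gripper is clear of everything, so I hand in.

```bash
python3 -c "
from plant import r
print(r.close_job())"
```

```text
the job is handed in; nothing more can be done
None
```

The ring is turned to its stop and nipped, and the spanner is back upright on the tray. The job was handed in at about 26 s of the 64 s allowed.

- **Fitting the pins:** I picked the spanner off the tray and the pins went about 6.3 mm into the holes with no measurable push.
- **Turning the ring:** I turned it about 0.5 rad clockwise at roughly 0.2 N·m. The torque then rose at the stop, and I crept up to a steady 0.71 ± 0.03 N·m. The net side force was about 1 N, which I estimate put about 16 N on each pin.
- **Putting the spanner back:** I backed off until there was no load, lifted the spanner out and set it on the tray where it first stood, touching down at about 5 N.

**Last checks:** the pictures show the spanner upright, the ring's hole line turned, and the hopper and mug where they were. The gripper was clear of everything when I handed in.

**What disagreed or was not confirmed:**
- **Grip slip:** at a squeeze of 40 N the wing slipped about 0.05 rad in the jaws, so I went back to 60 N and it straightened.
- **Unmoved objects:** my image comparison for them told me nothing, because the arm and its shadows differed between the two pictures. The kettle and jar were not checked separately, but the arm's moves stayed away from both.
- **Ring angle:** I judged it home by the torque rise and did not measure its final angle on its own.

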